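# Bench-test the wide foot switch

### The arm

A 6-joint arm with a two-finger parallel gripper is mounted at the origin on the work surface. World frame = base frame: x ahead of the robot, y to its left, z up, the work surface at z = 0. Lengths are in m, angles in rad, forces in N, time in s.
With the tool pointing down it reaches from about 0.325 to 0.775 m from the base axis. Payload 9.3 kg.
Tool frame: the origin (TCP) lies midway between the tips of the shut fingers; the grasp point (between the pads) lies 19 mm behind it; z points along the fingers, y is the line along which they close (so a half turn about z gives the same grasp; the last joint's range is limited). The gripper opens to 85 mm and grips with 20 to 120 N. Pads are 22 mm wide; open, the fingers measure 114 mm over their backs; the gripper's body (76 mm by 85 mm) begins 54 mm behind the grasp point. The pads swing forward as they close: fully open they stand 13 mm farther back than shut.
Start: joints at [1.176, 0.259, 0.021, 1.334, 0, 1.418], TCP at [0.132, 0.534, 0.231] pointing down, gripper open.
Joint ranges: [-3.04, 3.04], [-0.91, 1.82], [-1.04, 1.36], [-1.92, 1.95], [-1.52, 1.45], [-3.14, 3.14]. Speed limits (rad/s): [2.22, 2.22, 2.79, 3.14, 3.14, 3.14].

### API

Orientations are given as a 3x3 rotation matrix whose columns are the frame's x, y, z axes.
In Python, from cell import get_state, cams, ctrl, spotter gives the robot as it stands. The module is installed in compiled form; this text tells all that it offers.
- The arm moves only by the tool arm_command, never from a script. Its argument "series" is a list of rows, each a list of 5 numbers: the opening, from 0 (shut) to 1 (fully open), then the shift along the tool's x, y, z in cm, then the turn about the tool's z in rad. A call has 1 to 10 rows; each row shifts and turns the commanded pose from where the row before left it, along the tool's axes as they then stand; what a row does not reach is not made up. A row lasts 1/10 s, in which the tool goes at most 50 mm and 8.59 degrees, less where a joint would pass 70% of its speed; a pose out of reach is approached as far as the arm can. A call with a gripper value outside its range is refused whole. The fingers move at their own pace and stop on an object; the grip force is fixed at half the most. Time passes only in rows, so rows that do not move let the fingers close. It gives the time, the measured TCP pose, the force, the opening and the grip force at its end, in the units of the state.
- get_state(): the state, without advancing time (a new reading comes with each control period).
- cams.camera(name): name is "scene" or "top" or "wrist"; returns (picture, depth): 480x640x3 uint8, red, green, blue; 480x640 float32, m along the optical axis (not along the pixel's ray), 0 where there is no reading.
- cams.camera_info(name): a dict with "fovy" (degrees; the focal length in pixels is half the picture's height over the tangent of half this angle, whatever the lens; pixels are square), "cx", "cy" (the principal point, pixels), "R" (3x3) and "t" (3): a world point X has camera coordinates R X + t; the wrist camera has in their place "tool_from_camera" (4x4, takes a point from camera to tool coordinates, whose origin is the TCP and whose axes are the flange's). Camera axes: x right, y down, z forward; pixel columns grow to the right and rows downward; lengths in m; the calibration is good to about 2 mm. A picture is of the moment at which its call begins: read the wrist's pose just before it. camera_info takes no time and is no camera call.
- ctrl.hand_in(): hands the job in; it is judged then, once.
Trained networks look in the newest picture that a camera, given by its name, has taken for a name from the list of things; names that differ only in an ending like _2 or _b are one class to them, and where a whole thing is asked for, a point or a joint stands for the part that bears it (a point fixed in the world has none). Each returns a list of dicts, best first, with "score" (0 to 1); they miss things now and then, are a little off and sometimes report something else, mostly with a low value. They report only what shows in the picture. A call takes as long as a camera call. They do not tell look-alikes from the thing itself.
- spotter.find_in(camera, name): "xy" ([column, row] in pixels, amid what is visible of it).
The state is a dict: "time": time; "joints": joint angles; "joint_vel": joint speeds; "effort": joint torques, N m; "eef_pos": TCP position; "tcp_rot": TCP orientation; "contact_force": force on the tool from outside, world axes, zero at the start; "ft_torque": the same for the moment, N m; "gripper_width": finger opening in m; "gripper_force": force on a finger pad.
Only numpy, scipy, OpenCV 4.12 (cv2) and the standard library are available. Lean on these libraries where they do the work, as an engineer would, in place of code of your own. Each camera call takes 0.05 s, during which the arm holds its last target. There are 200 camera calls.

### The job

Two repaired foot switches stand screwed down on the workbench, and the one with the wide pedal is due for its function test. Press its pedal fully down to the stop, hold it there for about two seconds, then let go so that it springs all the way up again. Do not press the narrow pedal of the other foot switch.

Things in the scene. Friction and masses are not known exactly. Their poses are not given: they have to be found in the camera images.
- wide_pedal (a joint): hinge of the wide pedal, the one to press. 0 rad: fully up (sloping 0.30 rad, held by its spring); grows as it goes down, to 0.30 rad: level, on its rigid stop. Springs back to 0 when let go. Pressing at the pad point takes about 5 N to start and 9 N just before the stop
- wide_pedal_pad (a point): point to press, on top of the wide pedal: ribbed black plate 84 mm wide, 130 long, on a grey base 112 wide, 170 long, 26 high, fixed to the bench. On its centre line, 95 mm from the hinge, 35 from the raised free end; moves with the pedal: about 68 mm above the bench when up, 40 when down, 3 mm farther from the hinge. x axis: along the plate, hinge to free end; z: out of its top
- narrow_pedal (a joint): hinge of the narrow pedal of the other foot switch, to be left up: 0 rad fully up, 0.30 rad down, same spring
- narrow_pedal_pad (a point): the same point on the narrow pedal of the other foot switch: a plate 36 mm wide, 130 long, on a base 68 wide, 170 long; same materials, heights and axes
Not all that is in view belongs to the job. Leave any red look-alike of the part that bears wide_pedal alone.

How it is judged:
On the way:
1. the wide pedal is held down on its stop (within 0.05 rad) for 1 s (value of joint wide_pedal above 0.25 rad), for 1 s.
At the end, for the whole second after the job is handed in: the wide pedal, after having been held on its stop for 1 s, is let go and back up (within 0.05 rad of fully up); the narrow pedal is up too (within 0.05 rad) (value of joint each of wide_pedal, narrow_pedal below 0.05 rad); the robot touches nothing.
It fails at once if the narrow pedal is pressed (more than 0.08 rad) (value of joint narrow_pedal above 0.08 rad).
It also fails if it takes over 32 s, if anything falls off the work surface, if the arm or the gripper's body presses on something with over 40 N, if the wrist force passes 120 N, or if a joint passes its speed limit or range.

## Working session

There is one attempt and no reset: what is moved stays moved. The work goes in short steps, Python scripts to look and compute and a tool call to move; the robot and the scene stay as the last step left them, time stands still between calls to the robot, and variables do not carry over. Pictures are saved under pics/ and viewed, at most 10 in all, crops included, and the job is handed in when it is done.

Besides the shell and the picture viewer there is one more tool, called by a JSON object that holds its "method" and its "body". arm_command: Moves the arm, as the interface text tells. Its arguments: {"type":"object","properties":{"series":{"type":"array","items":{"type":"array","items":{"type":"number"}}}},"required":["series"]}

```bash
mkdir -p pics
cat > h.py <<'E'
import numpy as np, cv2
from cell import get_state, cams, ctrl, spotter
def shot(n):
    s=get_state(); im,d=cams.camera(n); return s,im,d,cams.camera_info(n)
def cloud(d,c,s=None):
    f=240/np.tan(np.radians(c["fovy"])/2)
    v,u=np.mgrid[0:480,0:640]
    P=np.stack([(u-c["cx"])/f*d,(v-c["cy"])/f*d,d],-1)
    if "R" in c: return (P-np.array(c["t"]))@np.array(c["R"])
    T=np.array(c["tool_from_camera"]); P=P@T[:3,:3].T+T[:3,3]
    return P@np.array(s["tcp_rot"]).T+np.array(s["eef_pos"])
E
python3 - <<'E'
from h import *
for n in("top","scene"):
    s,im,d,c=shot(n); P=cloud(d,c,s)
    cv2.imwrite(f"pics/{n}.png",im[...,::-1]); np.savez(f"{n}.npz",im=im,P=P,d=d)
    for k in("wide_pedal","wide_pedal_pad","narrow_pedal","narrow_pedal_pad"):
        for r in spotter.find_in(n,k)[:4]:
            x,y=map(int,r["xy"]); print(n,k,r["score"],x,y,P[y,x].round(3))
s=get_state();print(s["time"],np.round(s["tcp_rot"],3))
E
```

```text
top wide_pedal 0.89 315 320 [0.377 0.011 0.06 ]
top wide_pedal 0.82 198 228 [0.543 0.223 0.059]
top wide_pedal_pad 0.69 199 233 [0.534 0.221 0.058]
top wide_pedal_pad 0.61 316 321 [0.375 0.01  0.061]
top narrow_pedal 0.57 466 270 [ 0.464 -0.259  0.059]
top narrow_pedal_pad 0.92 465 272 [ 0.46  -0.257  0.06 ]
scene wide_pedal 0.96 375 305 [0.545 0.218 0.061]
scene wide_pedal 0.77 351 216 [0.39  0.015 0.059]
scene wide_pedal_pad 0.79 374 305 [0.548 0.218 0.063]
scene wide_pedal_pad 0.63 353 213 [0.379 0.012 0.06 ]
scene narrow_pedal 0.73 247 176 [ 0.468 -0.262  0.06 ]
scene narrow_pedal_pad 0.97 247 172 [ 0.454 -0.278  0.055]
0.5 [[-0.971  0.239  0.   ]
 [ 0.239  0.971 -0.   ]
 [-0.    -0.    -1.   ]]
```

View pics/top.png

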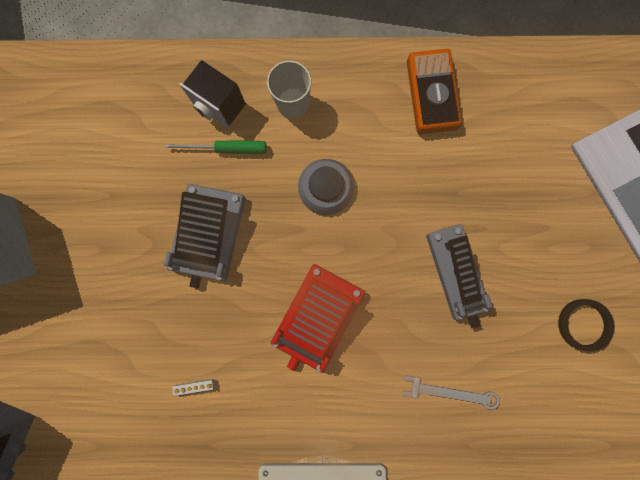

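View pics/scene.png

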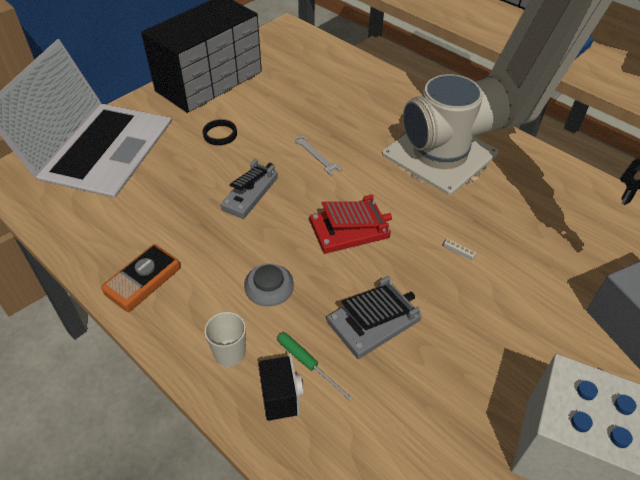

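Candidates: the grey/black wide switch at top (199,233) / scene (375,305); the red look-alike at top (316,321) / scene (351,216); and the grey narrow one at top (465,272) / scene (247,176). I choose the grey wide one. The cable and posts are at its lower end in the top picture, near (195,280). Next I fit its plate and check a crop.

```bash
cat > fit.py <<'E'
from h import *
for n in("top","scene"):
    z=np.load(n+".npz"); P=z["P"];im=z["im"].astype(int)
    near=np.hypot(P[...,0]-.54,P[...,1]-.22)<.12
    m=near&(P[...,2]>.034)&(P[...,2]<.09)&(im.max(-1)<125)
    m=cv2.morphologyEx(m.astype(np.uint8),cv2.MORPH_OPEN,np.ones((3,3)))>0
    Q=P[m]
    for _ in range(4):
        A=np.c_[Q[:,:2],np.ones(len(Q))]; k=np.linalg.lstsq(A,Q[:,2],rcond=None)[0]
        r=Q[:,2]-A@k; Q=Q[abs(r)<max(.003,1.5*r.std())]
    g=k[:2]; sl=np.arctan(np.hypot(*g)); rect=cv2.minAreaRect((Q[:,:2]*1000).astype(np.float32))
    print(n,len(Q),"slope",sl.round(3),"updir",np.degrees(np.arctan2(g[1],g[0])).round(1),"rect",np.round(rect[0],1),np.round(rect[1],1),round(rect[2],1),"resid",Q.shape,r.std().round(4),"z",np.percentile(Q[:,2],[1,50,99]).round(3))
    B=P[near&(P[...,2]>.015)&(P[...,2]<.09)]
    rb=cv2.minAreaRect((B[:,:2]*1000).astype(np.float32)); print(" base",np.round(rb[0],1),np.round(rb[1],1),round(rb[2],1))
    ed=cv2.boxPoints(rect)/1000
    print(" corners",[(*c.round(3),round(float(np.r_[c,1]@k),3)) for c in ed])
    if n=="top":
        o=z["im"].astype(np.uint8).copy(); 
        cv2.imwrite("pics/crop.png",cv2.resize(o[160:310,140:270,::-1],None,fx=4,fy=4,interpolation=cv2.INTER_CUBIC))
E
python3 fit.py
```

```text
top 3147 slope 0.293 updir -11.6 rect [533.  220.3] [107.5 135.7] 78.9 resid (3147, 3) 0.0013 z [0.038 0.058 0.077]
 base [531.2 222.5] [114.  192.1] 78.2
 corners [(np.float32(0.456), np.float32(0.181), 0.036), (np.float32(0.589), np.float32(0.155), 0.077), (np.float32(0.61), np.float32(0.26), 0.077), (np.float32(0.477), np.float32(0.286), 0.036)]
scene 1600 slope 0.291 updir -11.7 rect [538.7 219. ] [107.4 134.3] 75.9 resid (1600, 3) 0.0015 z [0.04  0.06  0.079]
 base [535.3 221.6] [114.6 197.4] 78.5
 corners [(np.float32(0.461), np.float32(0.183), 0.039), (np.float32(0.591), np.float32(0.151), 0.079), (np.float32(0.617), np.float32(0.255), 0.08), (np.float32(0.487), np.float32(0.287), 0.04)]
```

View pics/crop.png

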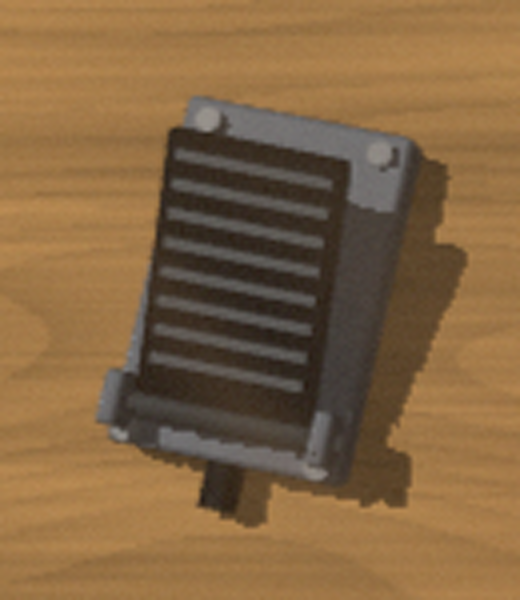

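The crop shows a black ribbed wide plate on a grey base, with the hinge at the lower end and the free end at the top. The slope of 0.29 rad matches the description. Before moving I check the height of the boxes at the left against the path.

Run:
```python
from h import *
for n in("top","scene"):
    P=np.load(n+".npz")["P"].reshape(-1,3)
    Q=P[(P[:,2]>.09)&(P[:,2]<.6)&(P[:,1]>.1)&(P[:,1]<.9)&(P[:,0]>0)&(P[:,0]<.9)]
    for x in np.arange(0,.9,.1):
      for y in np.arange(.1,.9,.1):
        q=Q[(Q[:,0]>=x)&(Q[:,0]<x+.1)&(Q[:,1]>=y)&(Q[:,1]<y+.1)]
        if len(q)>20: print(n,x.round(1),y.round(1),len(q),q.min(0).round(2),q.max(0).round(2))
```

```text
scene 0.1 0.4 556 [0.1  0.46 0.24] [0.15 0.5  0.35]
scene 0.1 0.5 484 [0.12 0.54 0.12] [0.2  0.6  0.14]
scene 0.2 0.5 722 [0.2  0.53 0.09] [0.23 0.6  0.14]
scene 0.2 0.6 268 [0.2  0.6  0.09] [0.24 0.63 0.13]
scene 0.4 0.5 662 [0.45 0.55 0.09] [0.5  0.6  0.17]
scene 0.4 0.6 1949 [0.42 0.6  0.16] [0.5  0.7  0.19]
scene 0.4 0.7 127 [0.46 0.7  0.17] [0.5  0.72 0.17]
scene 0.5 0.5 1158 [0.5  0.56 0.09] [0.6  0.6  0.18]
scene 0.5 0.6 4457 [0.5  0.6  0.09] [0.6  0.7  0.19]
scene 0.5 0.7 1686 [0.5  0.7  0.09] [0.59 0.75 0.19]
scene 0.6 0.5 71 [0.6  0.6  0.09] [0.61 0.6  0.17]
scene 0.6 0.6 1146 [0.6  0.6  0.09] [0.62 0.66 0.17]
```

{"method": "arm_command", "body": {"series": [[0, -2, -0.8, 0, 0], [0, -3.3, -1.4, 0, 0], [0, -3.3, -1.4, 0, 0], [0, -3.3, -1.4, 0, 0], [0, -3.3, -1.4, 0, 0], [0, -3.3, -1.4, 0, 0], [0, -3.3, -1.4, 0, 0], [0, -3.3, -1.4, 0, 0], [0, -3.3, -1.4, 0, 0], [0, -3.3, -1.4, 0, 0]]}}

```text
time: 1.5
eef_pos: [0.4084, 0.3269, 0.2314]
tcp_rot: [[-0.971, 0.239, 0.0], [0.239, 0.971, 0.0], [-0.0, 0.0, -1.0]]
contact_force: [-0.0, 0.7, 0.4]
gripper_width: -0.0
gripper_force: 0.0
```

{"method": "arm_command", "body": {"series": [[0, -3.3, -1.4, 0, 0], [0, -3.3, -1.4, 0, 0], [0, -3.3, -1.4, 0, 0], [0, -3.3, -1.3, 0, 0], [0, -2.5, -1.0, 0, 0], [0, -1, -0.5, 0, 0], [0, 0, 0, 0, 0], [0, 0, 0, 0, 0]]}}

```text
time: 2.3
eef_pos: [0.5521, 0.2204, 0.2312]
tcp_rot: [[-0.971, 0.239, -0.001], [0.239, 0.971, 0.0], [0.001, 0.0, -1.0]]
contact_force: [0.5, 0.3, -0.2]
gripper_width: 0.0003
gripper_force: 0.0
```

Run:
```python
from h import *
s,im,d,c=shot("wrist"); P=cloud(d,c,s); cv2.imwrite("pics/w.png",im[...,::-1])
for r in spotter.find_in("wrist","wide_pedal_pad")[:2]:
    x,y=map(int,r["xy"]); print(r["score"],x,y,P[y,x].round(3))
near=np.hypot(P[...,0]-.54,P[...,1]-.22)<.12
m=near&(P[...,2]>.034)&(P[...,2]<.09)&(im.max(-1)<125)
m=cv2.morphologyEx(m.astype(np.uint8),cv2.MORPH_OPEN,np.ones((5,5)))>0
Q=P[m]
for _ in range(4):
    A=np.c_[Q[:,:2],np.ones(len(Q))]; k=np.linalg.lstsq(A,Q[:,2],rcond=None)[0]; r=Q[:,2]-A@k; Q=Q[abs(r)<max(.003,1.5*r.std())]
print(len(Q),k,np.degrees(np.arctan2(k[1],k[0])),Q.min(0),Q.max(0))
rect=cv2.minAreaRect((Q[:,:2]*1000).astype(np.float32));print(rect)
T=Q[(Q[:,2]>.062)&(Q[:,2]<.075)];rt=cv2.minAreaRect((T[:,:2]*1000).astype(np.float32));print("upper",rt, T.mean(0))
```

```text
0.75 318 189 [0.534 0.221 0.058]
0.61 17 57 [0.391 0.036 0.061]
14412 [ 0.2956307  -0.06215568 -0.08591884] -11.873372251335637 [0.46537675 0.16692112 0.03588562] [0.60773144 0.27854337 0.07998954]
((536.7577514648438, 218.26686096191406), (102.30681610107422, 134.57614135742188), 81.7527847290039)
upper ((568.1124267578125, 213.76708984375), (83.82038879394531, 56.148685455322266), 78.17089080810547) [0.56757768 0.21404781 0.06867643]
```

View pics/w.png

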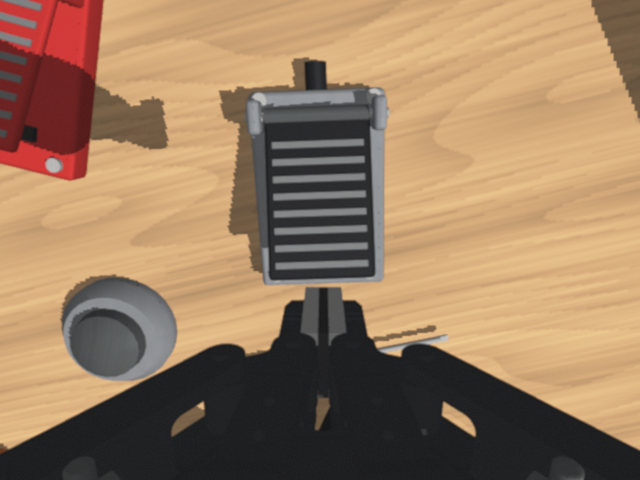

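Wrist picture: the plate spans (265–375, 120–280) with the hinge at the top, near (318,100). It is 84 mm wide, and the pad lies at about (0.567, 0.214, 0.068).

{"method": "arm_command", "body": {"series": [[0, -0.8, -0.2, 0, 0], [0, -0.8, -0.1, 0, 0], [0, 0, 0, 2, 0], [0, 0, 0, 3, 0], [0, 0, 0, 3.5, 0], [0, 0, 0, 3.5, 0], [0, 0, 0, 2, 0], [0, 0, 0, 1, 0], [0, 0, 0, 0, 0], [0, 0, 0, 0, 0]]}}

```text
time: 3.4
eef_pos: [0.5683, 0.2134, 0.0822]
tcp_rot: [[-0.971, 0.239, 0.001], [0.239, 0.971, 0.0], [-0.001, 0.001, -1.0]]
contact_force: [0.2, 0.1, 0.3]
gripper_width: -0.0003
gripper_force: 0.0
```

{"method": "arm_command", "body": {"series": [[0, 0, 0, 0.5, 0], [0, 0, 0, 0.5, 0], [0, -0.05, 0, 0.5, 0], [0, -0.05, 0, 0.5, 0], [0, -0.05, 0, 0.5, 0], [0, -0.05, 0, 0.5, 0], [0, -0.05, 0, 0.4, 0], [0, -0.05, 0, 0.4, 0], [0, 0, 0, 0, 0], [0, 0, 0, 0, 0]]}}

```text
time: 4.4
eef_pos: [0.5729, 0.2125, 0.0448]
tcp_rot: [[-0.971, 0.24, 0.005], [0.24, 0.971, 0.0], [-0.005, 0.001, -1.0]]
contact_force: [4.5, -2.1, 7.4]
gripper_width: 0.0002
gripper_force: 4.0
```

{"method": "arm_command", "body": {"series": [[0, 0, 0, 0.2, 0], [0, 0, 0, 0.2, 0], [0, 0, 0, 0, 0], [0, 0, 0, 0, 0]]}}

```text
time: 4.8
eef_pos: [0.5732, 0.2124, 0.041]
tcp_rot: [[-0.971, 0.24, 0.006], [0.24, 0.971, 0.0], [-0.006, 0.002, -1.0]]
contact_force: [5.4, -2.3, 8.8]
gripper_width: 0.0
gripper_force: 4.5
```

{"method": "arm_command", "body": {"series": [[0, 0, 0, 0.1, 0], [0, 0, 0, 0.1, 0], [0, 0, 0, 0, 0], [0, 0, 0, 0, 0]]}}

```text
time: 5.2
eef_pos: [0.5732, 0.2124, 0.0399]
tcp_rot: [[-0.971, 0.24, 0.007], [0.24, 0.971, 0.0], [-0.007, 0.002, -1.0]]
contact_force: [3.0, -1.9, 17.8]
gripper_width: 0.0001
gripper_force: 8.1
```

The force jumped to 18 N with z at 40 mm, so the pedal is on its stop. I hold for two seconds.

{"method": "arm_command", "body": {"series": [[0, 0, 0, 0, 0], [0, 0, 0, 0, 0], [0, 0, 0, 0, 0], [0, 0, 0, 0, 0], [0, 0, 0, 0, 0], [0, 0, 0, 0, 0], [0, 0, 0, 0, 0], [0, 0, 0, 0, 0], [0, 0, 0, 0, 0], [0, 0, 0, 0, 0]]}}

```text
time: 6.2
eef_pos: [0.5733, 0.2125, 0.0399]
tcp_rot: [[-0.971, 0.24, 0.007], [0.24, 0.971, 0.0], [-0.007, 0.002, -1.0]]
contact_force: [3.2, -2.7, 15.8]
gripper_width: -0.0001
gripper_force: 8.1
```

{"method": "arm_command", "body": {"series": [[0, 0, 0, 0, 0], [0, 0, 0, 0, 0], [0, 0, 0, 0, 0], [0, 0, 0, 0, 0], [0, 0, 0, 0, 0], [0, 0, 0, 0, 0], [0, 0, 0, 0, 0], [0, 0, 0, 0, 0]]}}

```text
time: 7.0
eef_pos: [0.5733, 0.2125, 0.0399]
tcp_rot: [[-0.971, 0.24, 0.007], [0.24, 0.971, 0.0], [-0.007, 0.002, -1.0]]
contact_force: [3.3, -2.6, 15.7]
gripper_width: 0.0
gripper_force: 8.1
```

{"method": "arm_command", "body": {"series": [[0, 0, 0, -0.5, 0], [0, 0, 0, -0.8, 0], [0, 0, 0, -0.8, 0], [0, 0, 0, -1, 0], [0, 0, 0, -2, 0], [0, 0, 0, -3, 0], [0, 0, 0, -3, 0], [0, 0, 0, -2, 0], [0, 0, 0, -1, 0], [0, 0, 0, 0, 0]]}}

```text
time: 8.0
eef_pos: [0.571, 0.2126, 0.1793]
tcp_rot: [[-0.971, 0.239, 0.002], [0.239, 0.971, 0.0], [-0.002, 0.001, -1.0]]
contact_force: [-0.7, 0.4, -0.6]
gripper_width: 0.0001
gripper_force: 0.0
```

Run:
```python
from h import *
s,im,d,c=shot("wrist"); P=cloud(d,c,s)
near=np.hypot(P[...,0]-.54,P[...,1]-.22)<.12
m=near&(P[...,2]>.034)&(P[...,2]<.09)&(im.max(-1)<125)
m=cv2.morphologyEx(m.astype(np.uint8),cv2.MORPH_OPEN,np.ones((5,5)))>0
Q=P[m]
for _ in range(4):
    A=np.c_[Q[:,:2],np.ones(len(Q))]; k=np.linalg.lstsq(A,Q[:,2],rcond=None)[0]; r=Q[:,2]-A@k; Q=Q[abs(r)<max(.003,1.5*r.std())]
print(len(Q),"slope",np.arctan(np.hypot(*k[:2])),Q[:,2].max(),s["eef_pos"],s["contact_force"],s["time"])
```

```text
20431 slope 0.2934237334351036 0.08029567397348186 [0.57103571 0.21263475 0.17930137] [-0.67699005  0.3702893  -0.56081966] 8.0
```

The pedal is back up (slope 0.293 rad, as before the press) and the arm is clear of everything.

```bash
python3 -c "
from cell import ctrl
print(ctrl.hand_in())"
```

```text
the job is handed in; nothing more can be done
None
```

I pressed the wide pedal to its stop, held it there for about 2 s and let it spring fully back up; the arm never went near the narrow pedal or the red look-alike, and the job is handed in.

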